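# Press the glue-stick caps home and shut the tray

## Task

Two of the four glue sticks in the pull-out tray were put away with their caps only half on. Pull the tray out to its stop, press the caps that stand up fully home, then push the tray fully shut. Leave all four sticks standing upright in their holes and do not disturb the things lying about on the bench.

Things in the scene. Friction and masses are not known exactly. Their poses are not given: they have to be found in the camera images.
- cabinet: the tray unit: a plywood box 200 (x) x 250 (y) x 148 mm high, fixed to the bench, with a clear acrylic top and an open back; the tray slides out of its front, towards its own -x. Origin: middle of the lower edge of its front, on the bench; the shut tray's front panel lies 0 to 12 mm from it along -x, the sticks' row 85 mm from it along +x
- tray (a joint): how far the tray is pulled out, m: 0 = shut, 0.130 = at its stop. It moves along the cabinet's -x against about 2 N of friction and stays where it is left. The front panel is 12 mm thick, 244 mm wide, its top edge at z 0.136
- tray_handle (a point): middle of the tray's steel pull bar: a level round bar 10 mm thick and 120 mm long along the cabinet's y, 112 mm above the bench and 45 mm in front of the panel (a clear gap of 40 mm behind the bar, open from above and below; a stem to the panel at each end). It moves with the tray
- stick_a: a loose white glue stick standing in one of the tray's four holes (a row along the cabinet's y, 50 mm apart, 85 mm behind the panel's inner face; holes 32.5 mm wide and 30 mm deep, their floor 18 mm above the bench). Barrel 30 mm across, 68 mm high; with its cap home the stick is 100 mm high. Origin: centre of its foot, z up
- stick_b: a glue stick just like stick_a, in another hole
- stick_c: a glue stick just like stick_a, in another hole
- stick_d: a glue stick just like stick_a, in another hole
- cap_a (a joint): how far the cap of stick_a stands up from home, m: 0 = fully home on the barrel's shoulder, up to 0.016. It is a stiff push fit (about 6 N to move) and stays where it is left; on two of the four sticks the cap stands up and bares a grey neck, on the other two it is home
- cap_a_top (a point): centre of the flat top of stick_a's cap (white, 31 mm across, 32 mm high); 118 mm above the bench when home
- cap_b (a joint): how far the cap of stick_b stands up from home, m: 0 = fully home on the barrel's shoulder, up to 0.016. It is a stiff push fit (about 6 N to move) and stays where it is left
- cap_b_top (a point): centre of the flat top of stick_b's cap (white, 31 mm across, 32 mm high); 118 mm above the bench when home
- cap_c (a joint): how far the cap of stick_c stands up from home, m: 0 = fully home on the barrel's shoulder, up to 0.016. It is a stiff push fit (about 6 N to move) and stays where it is left
- cap_c_top (a point): centre of the flat top of stick_c's cap (white, 31 mm across, 32 mm high); 118 mm above the bench when home
- cap_d (a joint): how far the cap of stick_d stands up from home, m: 0 = fully home on the barrel's shoulder, up to 0.016. It is a stiff push fit (about 6 N to move) and stays where it is left
- cap_d_top (a point): centre of the flat top of stick_d's cap (white, 31 mm across, 32 mm high); 118 mm above the bench when home
- scissors: bystander: scissors lying flat, about 175 mm long, orange handles, 10 mm high; origin near the pivot
- tape_roll: bystander: an empty cardboard tape core lying flat, 90 mm across, 24 mm high; origin at the centre of its underside
- bracket: bystander: a bent steel angle bracket, 50 x 30 mm foot, 44 mm high; origin at the centre of its underside
- pen: bystander: a black marker pen lying flat, 130 mm long, 13 mm thick; origin at the middle of its underside

How it is judged:
By the outcome, as a careful person would: the job done as asked, in the order asked, and still so for the second after the job is handed in, with the robot touching nothing.
It also fails if it takes over 48 s, if anything falls off the work surface, if the arm or the gripper's body presses on something with over 40 N, if the wrist force passes 120 N, or if a joint passes its speed limit or range.

## Robot

A 6-joint arm with a two-finger parallel gripper is mounted at the origin on the work surface. World frame = base frame: x ahead of the robot, y to its left, z up, the work surface at z = 0. Lengths are in m, angles in degrees, forces in N, time in s.
With the tool pointing down it reaches from about 0.3 to 0.75 m from the base axis. Payload 8.5 kg.
Tool frame: the origin (TCP) lies midway between the tips of the shut fingers; the grasp point (between the pads) lies 19 mm behind it (env.grasp_offset is the distance from the TCP to the grasp point, in m); z points along the fingers, y is the line along which they close (so a half turn about z gives the same grasp; the last joint's range is limited). The gripper opens to 85 mm and grips with 20 to 120 N. Pads are 22 mm wide; open, the fingers measure 114 mm over their backs; the gripper's body (76 mm by 85 mm) begins 54 mm behind the grasp point. The pads swing forward as they close: fully open they stand 13 mm farther back than shut.
Start: joints at [62.321, 21.807, 74.336, -0, 83.858, -12.336], TCP at [0.146, 0.53, 0.231] pointing down, gripper open.
Joint ranges: [-178.18, 178.18], [-50.72, 133.34], [12.68, 142.11], [-81.47, 261.47], [9.98, 163.14], [-165.26, 165.26]. Speed limits (degrees/s): [136.94, 136.94, 180, 180, 180, 180].

## Interface

Orientations are given as a 3x3 rotation matrix whose columns are the frame's x, y, z axes.
In Python, from rig import env gives the robot as it stands.
- The arm moves only by the tool servo_tool, never from a script. Its argument "deltas" is text: rows parted by semicolons, each of 7 numbers parted by spaces: the opening, from 0 (shut) to 1 (fully open), then the shift along the tool's x, y, z in mm, then the turn, a rotation vector about the tool's x, y, z in rad. A call has 1 to 8 rows; each row shifts and turns the commanded pose from where the row before left it, along the tool's axes as they then stand; what a row does not reach is not made up. A row lasts 1/12 s, in which the tool goes at most 41.7 mm and 7.16 degrees, less where a joint would pass 70% of its speed; a pose out of reach is approached as far as the arm can. A call is refused whole if a number of a shift passes 41.7 or a number of a turn 0.125, either way. A call with a gripper value outside its range is refused whole. The fingers move at their own pace and stop on an object; "newtons" is the grip in N (left out, the last holds). Time passes only in rows, so rows that do not move let the fingers close. It gives the time, the measured TCP pose, the force, the opening and the grip force at its end, in the units of the state.
- env.observe(): the state, without advancing time (a new reading comes with each control period).
- env.get_image(name): name is "scene" or "top" or "wrist"; returns a dict with "img" (384x512x3 uint8, red, green, blue), "depth" (384x512 float32, m along the optical axis (not along the pixel's ray), 0 where there is no reading), "camera_matrix" (3x3 intrinsics, pixels), "world_to_cam" (4x4, takes a point from world to camera coordinates). Camera axes: x right, y down, z forward; pixel columns grow to the right and rows downward; lengths in m; the calibration is good to about 2 mm. A picture is of the moment at which its call begins.
- env.close_job(): hands the job in; it is judged then, once.
Trained networks look in a picture, given as the dict that the camera call returned (one of the last four; its "shot" number tells which), for a name from the list of things; names that differ only in an ending like _2 or _b are one class to them, and where a whole thing is asked for, a point or a joint stands for the part that bears it (a point fixed in the world has none). Each returns a list of dicts, best first, with "conf" (0 to 1); they miss things now and then, are a little off and sometimes report something else, mostly with a low value. They report only what shows in the picture. A call takes as long as a camera call.
- env.spot_in(name, picture): "bbox" ([centre column, centre row, width, height] in pixels, round what is visible of it).
- env.spot_point(name, picture): "uv" ([column, row] in pixels: a listed point, or the origin of a listed thing).
The state is a dict: "time_s": time; "q": joint angles; "qvel": joint speeds; "joint_efforts": joint torques, N m; "position": TCP position; "tool_rot": TCP orientation; "ft_force": force on the tool from outside, world axes, zero at the start; "wrist_torque": the same for the moment, N m; "grip_width": finger opening in m; "gripper_force": force on a finger pad.
Only numpy, scipy, OpenCV 4.12 (cv2) and the standard library are available. Lean on these libraries where they do the work, as an engineer would, in place of code of your own. Each camera call takes 0.05 s, during which the arm holds its last target. There are 200 camera calls.

## Working session

There is one attempt and no reset: what is moved stays moved. The work goes in short steps, Python scripts to look and compute and a tool call to move; the robot and the scene stay as the last step left them, time stands still between calls to the robot, and variables do not carry over. Pictures are saved under pics/ and viewed, at most 10 in all, crops included, and the job is handed in when it is done.

Besides the shell and the picture viewer there is one more tool, called after "Emit:" as a command line: name --argument value ..., lists and objects as JSON in quotes. servo_tool: Moves the arm, as the interface text tells. Its arguments: {"type":"object","properties":{"deltas":{"type":"string"},"newtons":{"type":"number"}},"required":["deltas"]}

```bash
mkdir -p pics; ls; cat > h.py <<'E'
import numpy as np, cv2
from rig import env
def px2w(p,u,v,d=None,z=None):
    K=p["camera_matrix"];T=np.linalg.inv(p["world_to_cam"])
    r=np.linalg.inv(K)@[u,v,1.]
    if z is None:
        if d is None: d=p["depth"][int(round(v)),int(round(u))]
        c=r*d
    else:
        a=T[:3,:3]@r; c=r*((z-T[2,3])/a[2])
    return T[:3,:3]@c+T[:3,3]
def w2px(p,X):
    c=p["world_to_cam"]@np.append(X,1); q=p["camera_matrix"]@c[:3]; return q[:2]/q[2]
def save(p,n): cv2.imwrite(f"pics/{n}.png",p["img"][:,:,::-1])
E
python3 - <<'E'
from h import *
np.set_printoptions(precision=3,suppress=True)
for n in ["scene","top"]:
    p=env.get_image(n); save(p,n+"0")
    for o in ["tray_handle","cabinet","cap_a_top","scissors","tape_roll","bracket","pen"]:
        zz={"tray_handle":.112,"cap_a_top":.118}.get(o,0.)
        for r in env.spot_point(o,p)[:5]:
            u,v=r["uv"]; print(n,o,np.round([u,v],0),round(r["conf"],2),px2w(p,u,v),px2w(p,u,v,z=zz))
o=env.observe();print(o["time_s"],o["position"],o["tool_rot"])
E
```

```text
pics
scene tray_handle [273. 196.] 0.6 [ 0.637 -0.043 -0.   ] [ 0.609 -0.011  0.112]
scene cabinet [254. 190.] 0.95 [0.665 0.002 0.068] [ 0.685 -0.015  0.   ]
scene scissors [356. 166.] 0.59 [ 0.546 -0.285  0.002] [ 0.546 -0.286  0.   ]
scene tape_roll [178. 232.] 0.62 [0.728 0.219 0.001] [ 0.729  0.219 -0.   ]
scene bracket [222. 285.] 0.54 [0.542 0.221 0.003] [0.542 0.221 0.   ]
scene pen [314. 167.] 0.77 [ 0.621 -0.189  0.01 ] [ 0.623 -0.193  0.   ]
top tray_handle [262. 190.] 0.89 [ 0.624 -0.009  0.111] [ 0.624 -0.009  0.112]
top cabinet [263. 167.] 0.72 [ 0.67  -0.012  0.136] [ 0.68  -0.015  0.   ]
top scissors [385. 220.] 0.58 [ 0.553 -0.288  0.003] [ 0.553 -0.289  0.   ]
top tape_roll [162. 146.] 0.91 [ 0.732  0.212 -0.003] [0.732 0.211 0.   ]
top bracket [160. 225.] 0.78 [0.552 0.22  0.003] [0.552 0.22  0.   ]
top pen [341. 189.] 0.68 [ 0.625 -0.189  0.013] [ 0.625 -0.192  0.   ]
0.8 [0.146 0.53  0.231] [[-0.964  0.265  0.   ]
 [ 0.265  0.964  0.   ]
 [-0.     0.    -1.   ]]
```

View pics/scene0.png

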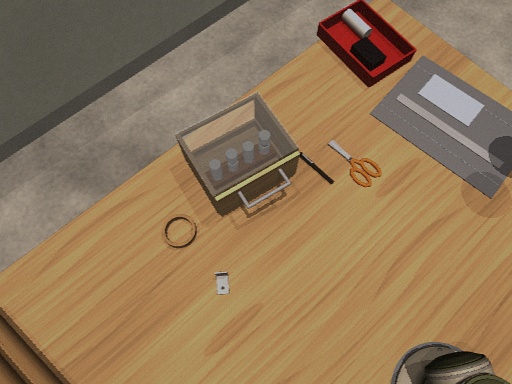

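View pics/top0.png

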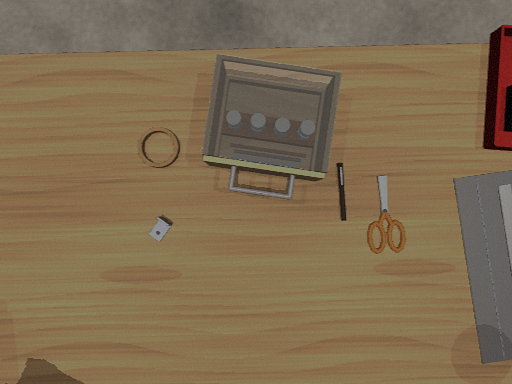

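Front faces the robot, handle at about (262,190) in top, cabinet slightly turned; bystanders are clear of the tray's path. Next I measure the yaw.

```bash
python3 - <<'E'
from h import *
np.set_printoptions(precision=4,suppress=True)
p=env.get_image("top")
d=p["depth"]
P=np.array([[px2w(p,u,v,d[v,u]) for u in range(195,345)] for v in range(130,205)])
z=P[...,2]
m=(abs(z-.112)<.006)&(P[...,0]<.66)
print("bar-ish",m.sum())
def line(Q):
    c=Q.mean(0);_,_,V=np.linalg.svd(Q[:,:2]-c[:2]);a=V[0];a=a*np.sign(a[1]);return c,a,np.degrees(np.arctan2(-a[0],a[1])),((Q[:,:2]-c[:2])@a).min(),((Q[:,:2]-c[:2])@a).max(),Q[:,2].mean()
Q=P[m]; 
# front bar only: lowest-x pixels per column
for _ in range(3):
    c,a,*_=line(Q); n=np.array([a[1],-a[0]]); r=(Q[:,:2]-c[:2])@n; Q=Q[r<np.median(r)+.008]
print(line(Q),len(Q))
h=env.spot_point("tray_handle",p)[0]["uv"];print(px2w(p,*h,z=.117))
m2=(abs(z-.136)<.004)&(P[...,0]<.72);Q2=P[m2];print(line(Q2),len(Q2))
o=env.observe();print(o["time_s"],np.round(o["q"],1))
E
```

```text
bar-ish 446
(array([ 0.6199, -0.0061,  0.1153]), array([0.1616, 0.9869]), np.float64(-9.29705572512814), np.float64(-0.06274877138614093), np.float64(0.06664049262981969), np.float64(0.1152607097814511)) 296
[ 0.6216 -0.0066  0.117 ]
(array([ 0.6701, -0.0126,  0.1358]), array([0.169 , 0.9856]), np.float64(-9.730169810172995), np.float64(-0.1217898621410792), np.float64(0.12265770208471348), np.float64(0.1358235721276615)) 747
0.9 [ 62.3  21.8  74.3  -0.   83.9 -12.3]
```

Emit:
servo_tool --deltas "0.5 0 0 0 0 0 0.122; 0.5 0 0 0 0 0 0.122; 0.5 0 0 0 0 0 0.122; 0.5 0 0 0 0 0 0.122; 0.5 0 0 0 0 0 0.122; 0.5 0 0 0 0 0 0.122" --newtons 40

```text
time_s: 1.4
position: [0.1455, 0.5304, 0.2313]
tool_rot: [[-0.535, 0.845, 0.0], [0.845, 0.535, -0.0], [-0.0, 0.0, -1.0]]
ft_force: [0.1, -0.5, 0.5]
grip_width: 0.0431
gripper_force: 0.0
```

Emit:
servo_tool --deltas "0.5 0 0 0 0 0 0.122; 0.5 0 0 0 0 0 0.122; 0.5 0 0 0 0 0 0.122; 0.5 0 0 0 0 0 0.122; 0.5 0 0 0 0 0 0.122; 0.5 0 0 0 0 0 0.122; 0.5 0 0 0 0 0 0.004"

```text
time_s: 1.98
position: [0.1455, 0.5304, 0.2313]
tool_rot: [[0.169, 0.986, -0.0], [0.986, -0.169, -0.0], [-0.0, -0.0, -1.0]]
ft_force: [1.1, 1.2, -0.1]
grip_width: 0.0426
gripper_force: 0.0
```

Emit:
servo_tool --deltas "0.5 -25 31 0 0 0 0; 0.5 -25 31 0 0 0 0; 0.5 -25 31 0 0 0 0; 0.5 -25 31 0 0 0 0; 0.5 -25 31 0 0 0 0; 0.5 -25 31 0 0 0 0; 0.5 -25 31 0 0 0 0; 0.5 -25 31 0 0 0 0"

```text
time_s: 2.65
position: [0.3582, 0.2907, 0.2316]
tool_rot: [[0.16, 0.987, 0.0], [0.987, -0.16, 0.0], [0.0, 0.0, -1.0]]
ft_force: [1.3, 1.6, 0.1]
grip_width: 0.0427
gripper_force: 0.0
```

Emit:
servo_tool --deltas "0.5 -25 31 0 0 0 0; 0.5 -25 31 0 0 0 0; 0.5 -25 31 0 0 0 0; 0.5 -25 31 0 0 0 0; 0.5 -25 31 0 0 0 0; 0.5 -25 31 0 0 0 0; 0.5 -25 31 0 0 0 0; 0.5 -25 31 0 0 0 0"

```text
time_s: 3.32
position: [0.5701, 0.0525, 0.2314]
tool_rot: [[0.16, 0.987, 0.0], [0.987, -0.16, 0.0], [0.0, 0.0, -1.0]]
ft_force: [-0.0, 0.8, 0.0]
grip_width: 0.0425
gripper_force: 0.0
```

Emit:
servo_tool --deltas "0.5 -24 31 0 0 0 0; 0.5 -14 20 0 0 0 0; 0.5 -8 8 0 0 0 0; 0.5 -2 4 0 0 0 0; 0.5 0 0 0 0 0 0; 0.5 0 0 0 0 0 0"

```text
time_s: 3.82
position: [0.6227, -0.0022, 0.2315]
tool_rot: [[0.162, 0.987, -0.0], [0.987, -0.162, 0.0], [0.0, -0.0, -1.0]]
ft_force: [0.8, -0.1, 0.3]
grip_width: 0.0427
gripper_force: 0.0
```

Emit:
servo_tool --deltas "0.5 -3 -2 30 0 0 0; 0.5 0 0 35 0 0 0; 0.5 0 0 30 0 0 0; 0.5 0 0 20 0 0 0; 0.5 0 0 15 0 0 0; 0.5 0 0 10 0 0 0; 0.5 0 0 0 0 0 0"

```text
time_s: 4.4
position: [0.6199, -0.0044, 0.0922]
tool_rot: [[0.162, 0.987, -0.0], [0.987, -0.162, 0.0], [0.0, -0.001, -1.0]]
ft_force: [-3.3, 1.6, 2.3]
grip_width: 0.0431
gripper_force: 1.3
```

Emit:
servo_tool --deltas "0 0 0 0 0 0 0; 0 0 0 0 0 0 0; 0 0 0 0 0 0 0; 0 0 0 0 0 0 0; 0 0 0 0 0 0 0; 0 0 0 0 0 0 0"

```text
time_s: 4.9
position: [0.6177, -0.0046, 0.092]
tool_rot: [[0.163, 0.987, -0.007], [0.987, -0.163, 0.001], [0.0, -0.007, -1.0]]
ft_force: [-16.0, 3.2, 12.6]
grip_width: 0.0082
gripper_force: 39.3
```

Emit:
servo_tool --deltas "0 0 -10 0 0 0 0; 0 0 -20 0 0 0 0; 0 0 -20 0 0 0 0; 0 0 -20 0 0 0 0; 0 0 -20 0 0 0 0; 0 0 -20 0 0 0 0; 0 0 -12 0 0 0 0; 0 0 -4 0 0 0 0"

```text
time_s: 5.57
position: [0.4954, 0.0164, 0.0921]
tool_rot: [[0.164, 0.987, 0.001], [0.987, -0.164, 0.002], [0.002, 0.001, -1.0]]
ft_force: [3.3, 7.6, -0.5]
grip_width: 0.0088
gripper_force: 39.6
```

Emit:
servo_tool --deltas "0 0 -3 0 0 0 0; 0 0 -3 0 0 0 0; 0 0 0 0 0 0 0"

```text
time_s: 5.82
position: [0.4906, 0.0172, 0.0921]
tool_rot: [[0.164, 0.986, 0.002], [0.986, -0.164, 0.002], [0.002, 0.001, -1.0]]
ft_force: [-0.3, 7.2, 4.0]
grip_width: 0.0084
gripper_force: 40.1
```

Emit:
servo_tool --deltas "0 1 -2 0 0 0 0; 0 0 -2 0 0 0 0; 0 0 -2 0 0 0 0; 0 0 0 0 0 0 0"

```text
time_s: 6.15
position: [0.4896, 0.0174, 0.0922]
tool_rot: [[0.165, 0.986, 0.012], [0.986, -0.165, -0.001], [0.001, 0.012, -1.0]]
ft_force: [20.8, 2.6, -11.9]
grip_width: 0.0084
gripper_force: 39.2
```

Emit:
servo_tool --deltas "0 0 3 0 0 0 0; 0.5 0 1 0 0 0 0; 0.5 0 0 0 0 0 0; 0.5 0 0 0 0 0 0; 0.5 0 0 0 0 0 0; 0.5 0 0 0 0 0 0"

```text
time_s: 6.65
position: [0.4886, 0.017, 0.0913]
tool_rot: [[0.164, 0.986, -0.0], [0.986, -0.164, -0.0], [-0.0, -0.0, -1.0]]
ft_force: [-0.4, -0.5, -0.5]
grip_width: 0.0423
gripper_force: 0.0
```

Emit:
servo_tool --deltas "0.5 0 0 -20 0 0 0; 0.5 0 0 -35 0 0 0; 0 0 0 -35 0 0 0; 0 0 0 -35 0 0 0; 0 0 0 -15 0 0 0; 0 0 0 0 0 0 0; 0 0 0 0 0 0 0"

```text
time_s: 7.23
position: [0.4887, 0.017, 0.2315]
tool_rot: [[0.164, 0.986, 0.001], [0.986, -0.164, -0.0], [-0.0, 0.001, -1.0]]
ft_force: [-0.2, -0.2, -0.6]
grip_width: -0.0002
gripper_force: 0.0
```

```bash
python3 - <<'E'
from h import *
np.set_printoptions(precision=4,suppress=True)
for n in ["top","scene","wrist"]:
    p=env.get_image(n); save(p,n+"1")
    for o in ["tray_handle","cap_a_top"]:
        for r in env.spot_point(o,p)[:6]:
            u,v=r["uv"]; zz={"tray_handle":.112,"cap_a_top":.118}[o]
            print(n,o,np.round([u,v],0),round(r["conf"],2),px2w(p,u,v),px2w(p,u,v,z=zz))
    if n=="top":
        I=p["img"][60:240,180:360,::-1]; cv2.imwrite("pics/top1c.png",cv2.resize(I,(720,720)[:2] and (600,600),interpolation=cv2.INTER_CUBIC))
o=env.observe();print(o["time_s"],o["position"],o["grip_width"])
E
```

```text
top cap_a_top [248. 184.] 0.67 [0.6362 0.0191 0.1265] [0.6365 0.0192 0.118 ]
scene tray_handle [301. 240.] 0.89 [ 0.4922 -0.0159 -0.    ] [0.4802 0.0125 0.112 ]
scene tray_handle [257. 195.] 0.39 [0.6307 0.0208 0.127 ] [0.6349 0.0171 0.112 ]
scene cap_a_top [261. 196.] 0.59 [0.6226 0.0152 0.1285] [0.6254 0.0126 0.118 ]
wrist tray_handle [259. 188.] 0.94 [0.4904 0.0173 0.1166] [0.4902 0.016  0.112 ]
wrist cap_a_top [412. 163.] 0.73 [0.6356 0.02   0.1265] [0.6402 0.0176 0.118 ]
7.6833 [0.4888 0.017  0.2309] -0.00012297090321209794
```

View pics/wrist1.png

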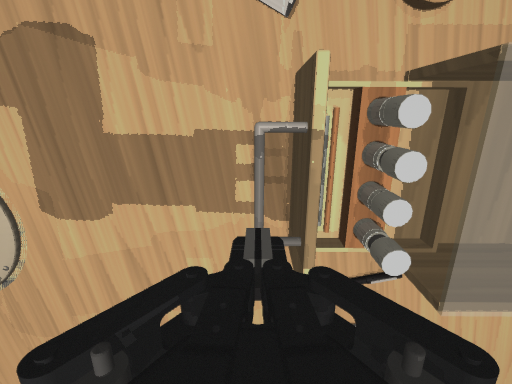

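View pics/top1c.png

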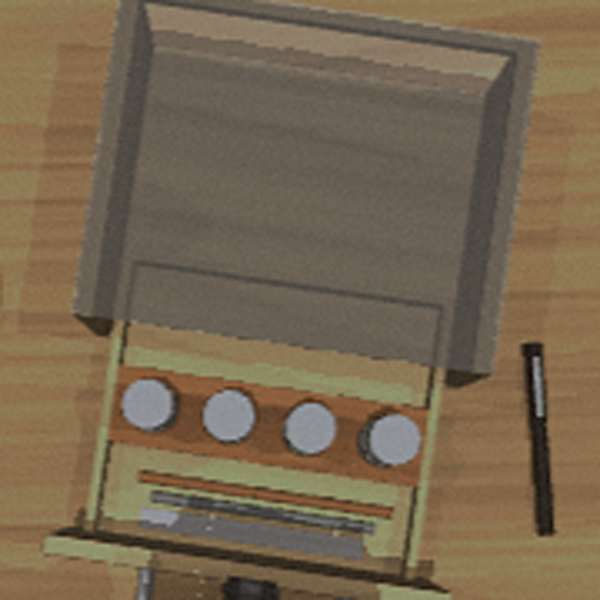

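Wrist view: four caps at about (413,111), (408,160), (397,212), (396,261), tray out. Next I measure each top's height.

```bash
python3 - <<'E'
from h import *
np.set_printoptions(precision=4,suppress=True)
for n in ["wrist","top"]:
    p=env.get_image(n);d=p["depth"];K=p["camera_matrix"];T=np.linalg.inv(p["world_to_cam"])
    v,u=np.mgrid[:384,:512]
    W=(np.stack([(u-K[0,2])/K[0,0]*d,(v-K[1,2])/K[1,1]*d,d],-1))@T[:3,:3].T+T[:3,3]
    m=((W[...,2]>.112)&(W[...,2]<.14)&(abs(W[...,0]-.64)<.05)&(abs(W[...,1]-.02)<.11)&(p["img"].min(-1)>120)).astype(np.uint8)
    k,l,s,c=cv2.connectedComponentsWithStats(m)
    for i in range(1,k):
        if s[i,4]>40: 
            Q=W[l==i]; t=Q[Q[:,2]>np.median(Q[:,2])-.003]
            print(n,c[i],s[i,4],np.median(Q,0),t.mean(0),(t.max(0)+t.min(0))/2)
E
```

```text
wrist [413.2595 110.729 ] 871 [0.6422 0.0663 0.1183] [0.6421 0.0662 0.1183] [0.6421 0.0659 0.1183]
wrist [409.6124 166.4306] 792 [0.6335 0.0171 0.1276] [0.6336 0.017  0.1276] [0.6337 0.0167 0.1276]
wrist [396.4252 212.6099] 628 [ 0.625  -0.0321  0.1183] [ 0.6251 -0.0321  0.1183] [ 0.6254 -0.0323  0.1185]
wrist [395.0261 260.6285] 498 [ 0.6166 -0.0794  0.1311] [ 0.6166 -0.0792  0.1311] [ 0.6166 -0.0784  0.1309]
top [223.5576 180.6182] 165 [0.644  0.0668 0.1177] [0.6447 0.0671 0.1179] [0.6448 0.0674 0.1188]
top [248.0291 184.1802] 172 [0.6362 0.0182 0.1271] [0.6359 0.0182 0.1271] [0.6363 0.0183 0.1284]
top [272.7126 187.9162] 167 [ 0.6275 -0.0315  0.1176] [ 0.6277 -0.031   0.1177] [ 0.6275 -0.0317  0.1181]
top [297.1081 191.4324] 148 [ 0.6198 -0.0786  0.1306] [ 0.6192 -0.0787  0.1307] [ 0.6199 -0.0781  0.1309]
```

Emit:
servo_tool --deltas "0 6 35 0 0 0 0; 0 6 35 0 0 0 0; 0 6 35 0 0 0 0; 0 5 25 20 0 0 0; 0 2 14 30 0 0 0; 0 0 0 20 0 0 0; 0 0 0 10 0 0 0; 0 0 0 10 0 0 0"

```text
time_s: 8.45
position: [0.6348, 0.018, 0.1404]
tool_rot: [[0.164, 0.986, -0.001], [0.986, -0.164, 0.0], [-0.0, -0.001, -1.0]]
ft_force: [-0.6, 0.2, 0.0]
grip_width: 0.0001
gripper_force: 0.0
```

Emit:
servo_tool --deltas "0 0 0 6 0 0 0; 0 0 0 4 0 0 0; 0 0 0 4 0 0 0; 0 0 0 3 0 0 0; 0 0 0 3 0 0 0; 0 0 0 0 0 0 0"

```text
time_s: 8.95
position: [0.6354, 0.0179, 0.1224]
tool_rot: [[0.164, 0.986, 0.002], [0.986, -0.164, -0.0], [0.0, 0.002, -1.0]]
ft_force: [-0.1, -0.0, 1.2]
grip_width: -0.0001
gripper_force: 0.6
```

Emit:
servo_tool --deltas "0 0 0 2 0 0 0; 0 0 0 2 0 0 0; 0 0 0 2 0 0 0; 0 0 0 1 0 0 0; 0 0 0 0 0 0 0"

```text
time_s: 9.37
position: [0.6366, 0.0178, 0.1179]
tool_rot: [[0.164, 0.986, 0.007], [0.986, -0.164, -0.001], [0.0, 0.007, -1.0]]
ft_force: [-1.6, 0.9, 17.2]
grip_width: -0.0002
gripper_force: 8.6
```

Emit:
servo_tool --deltas "0 0 0 2 0 0 0; 0 0 0 0 0 0 0"

```text
time_s: 9.53
position: [0.6378, 0.0176, 0.1178]
tool_rot: [[0.164, 0.986, 0.011], [0.986, -0.164, -0.002], [0.0, 0.012, -1.0]]
ft_force: [-0.8, -0.3, 26.2]
grip_width: 0.0002
gripper_force: 12.9
```

Emit:
servo_tool --deltas "0 0 0 -15 0 0 0; 0 0 0 -28 0 0 0; 0 -28 -1 0 0 0 0; 0 -35 0 0 0 0 0; 0 -25 0 0 0 0 0; 0 -10 0 0 0 0 0; 0 0 0 6 0 0 0; 0 0 0 6 0 0 0"

```text
time_s: 10.2
position: [0.6181, -0.0781, 0.1431]
tool_rot: [[0.165, 0.986, 0.001], [0.986, -0.165, 0.0], [0.0, 0.001, -1.0]]
ft_force: [-0.4, 1.2, -0.8]
grip_width: -0.0002
gripper_force: 0.0
```

Emit:
servo_tool --deltas "0 0 0 6 0 0 0; 0 0 0 5 0 0 0; 0 0 0 5 0 0 0; 0 0 0 4 0 0 0; 0 0 0 4 0 0 0; 0 0 0 3 0 0 0; 0 0 0 0 0 0 0"

```text
time_s: 10.78
position: [0.6192, -0.0776, 0.118]
tool_rot: [[0.163, 0.987, 0.004], [0.987, -0.163, -0.001], [-0.0, 0.004, -1.0]]
ft_force: [-0.6, 2.1, 13.0]
grip_width: 0.0001
gripper_force: 6.4
```

Firm up, then lift and go back above the bar to look.

Emit:
servo_tool --deltas "0 0 0 2 0 0 0; 0 0 0 1 0 0 0; 0 0 0 0 0 0 0"

```text
time_s: 11.03
position: [0.6206, -0.0778, 0.1178]
tool_rot: [[0.163, 0.987, 0.01], [0.987, -0.163, -0.002], [-0.001, 0.01, -1.0]]
ft_force: [-0.9, 2.8, 25.6]
grip_width: 0.0002
gripper_force: 13.1
```

Emit:
servo_tool --deltas "0 0 0 -15 0 0 0; 0 0 0 -35 0 0 0; 0 0 0 -35 0 0 0; 0 0 0 -30 0 0 0; 0 20 -35 0 0 0 0; 0 20 -35 0 0 0 0; 0.5 18 -35 0 0 0 0; 0.5 14 -30 0 0 0 0"

```text
time_s: 11.7
position: [0.4945, 0.0168, 0.2279]
tool_rot: [[0.163, 0.987, -0.001], [0.987, -0.163, 0.0], [0.0, -0.001, -1.0]]
ft_force: [0.1, -0.2, 0.5]
grip_width: 0.0235
gripper_force: 0.0
```

Emit:
servo_tool --deltas "0.5 2 -8 0 0 0 0; 0.5 0 0 0 0 0 0; 0.5 0 0 0 0 0 0"

```text
time_s: 11.95
position: [0.4897, 0.0181, 0.2285]
tool_rot: [[0.163, 0.987, 0.001], [0.987, -0.163, -0.0], [-0.0, 0.001, -1.0]]
ft_force: [0.2, -0.0, -0.4]
grip_width: 0.0425
gripper_force: 0.0
```

```bash
python3 - <<'E'
from h import *
np.set_printoptions(precision=4,suppress=True)
for n in ["wrist","top"]:
    p=env.get_image(n);d=p["depth"];K=p["camera_matrix"];T=np.linalg.inv(p["world_to_cam"]);save(p,n+"2")
    v,u=np.mgrid[:384,:512]
    W=(np.stack([(u-K[0,2])/K[0,0]*d,(v-K[1,2])/K[1,1]*d,d],-1))@T[:3,:3].T+T[:3,3]
    m=((W[...,2]>.105)&(W[...,2]<.14)&(abs(W[...,0]-.64)<.05)&(abs(W[...,1]-.02)<.11)&(p["img"].min(-1)>120)).astype(np.uint8)
    k,l,s,c=cv2.connectedComponentsWithStats(m)
    for i in range(1,k):
        if s[i,4]>40: print(n,c[i],s[i,4],np.median(W[l==i],0))
    for r in env.spot_point("tray_handle",p)[:2]: print(r,px2w(p,*r["uv"],z=.115))
o=env.observe();print(o["time_s"],o["position"],o["grip_width"])
E
```

```text
wrist [418.7902 112.3478] 877 [0.647  0.0654 0.1183]
wrist [409.3525 166.2641] 746 [0.6382 0.0164 0.1182]
wrist [401.1557 214.5173] 636 [ 0.6299 -0.0327  0.1182]
wrist [393.5022 256.0871] 448 [ 0.6213 -0.0799  0.1182]
{'uv': [261.3, 188.3], 'conf': 0.9} [0.494  0.0172 0.115 ]
top [223.8606 178.4121] 165 [0.6496 0.0664 0.1179]
top [248.509  181.9102] 167 [0.6407 0.0166 0.1179]
top [273.0542 185.506 ] 166 [ 0.6324 -0.0318  0.1178]
top [296.8639 189.1565] 147 [ 0.6242 -0.0798  0.1177]
{'uv': [253.5, 248.8], 'conf': 0.68} [0.5063 0.0104 0.115 ]
{'uv': [338.6, 189.0], 'conf': 0.65} [ 0.6223 -0.164   0.115 ]
12.15 [0.49   0.0173 0.2279] 0.042422641985896695
```

View pics/wrist2.png

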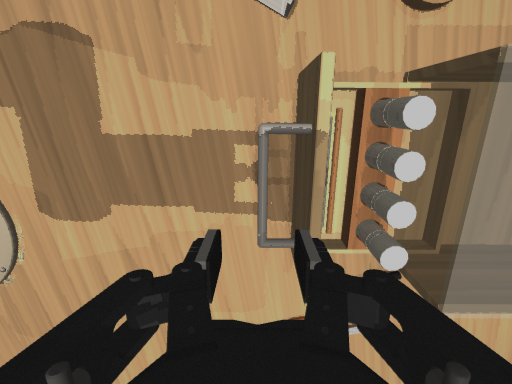

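All four tops are at 0.118, and the tray crept in about 5 mm. Now grip the bar again and push it shut.

Emit:
servo_tool --deltas "0.5 -1 4 30 0 0 0; 0.5 0 0 35 0 0 0; 0.5 0 0 30 0 0 0; 0.5 0 0 20 0 0 0; 0.5 0 0 12 0 0 0; 0.5 0 0 9 0 0 0; 0.5 0 0 0 0 0 0"

```text
time_s: 12.73
position: [0.4932, 0.0159, 0.0911]
tool_rot: [[0.165, 0.986, -0.001], [0.986, -0.165, 0.0], [0.0, -0.001, -1.0]]
ft_force: [-0.9, -0.0, 0.3]
grip_width: 0.0424
gripper_force: 0.0
```

Emit:
servo_tool --deltas "0 0 0 0 0 0 0; 0 0 0 0 0 0 0; 0 0 0 0 0 0 0; 0 0 0 0 0 0 0; 0 0 0 0 0 0 0; 0 0 0 0 0 0 0"

```text
time_s: 13.23
position: [0.4934, 0.0161, 0.0929]
tool_rot: [[0.164, 0.986, 0.002], [0.986, -0.164, -0.001], [-0.0, 0.002, -1.0]]
ft_force: [2.6, -1.4, 4.1]
grip_width: 0.0084
gripper_force: 39.2
```

Emit:
servo_tool --deltas "0 0 8 0 0 0 0; 0 0 15 0 0 0 0; 0 0 18 0 0 0 0; 0 0 18 0 0 0 0; 0 0 18 0 0 0 0; 0 0 18 0 0 0 0; 0 0 14 0 0 0 0; 0 0 8 0 0 0 0"

```text
time_s: 13.9
position: [0.6094, -0.0038, 0.0929]
tool_rot: [[0.165, 0.986, 0.001], [0.986, -0.165, -0.001], [-0.001, 0.001, -1.0]]
ft_force: [-4.1, -3.2, 6.8]
grip_width: 0.0088
gripper_force: 39.7
```

Emit:
servo_tool --deltas "0 -1 4 0 0 0 0; 0 0 3 0 0 0 0; 0 0 2 0 0 0 0; 0 0 2 0 0 0 0; 0 0 0 0 0 0 0"

```text
time_s: 14.32
position: [0.6176, -0.0052, 0.0928]
tool_rot: [[0.164, 0.986, -0.004], [0.986, -0.164, 0.001], [0.0, -0.004, -1.0]]
ft_force: [-7.7, 1.0, 9.3]
grip_width: 0.0086
gripper_force: 40.0
```

Emit:
servo_tool --deltas "0 0 2 0 0 0 0; 0 0 2 0 0 0 0; 0 0 0 0 0 0 0"

```text
time_s: 14.57
position: [0.6176, -0.0052, 0.0928]
tool_rot: [[0.163, 0.986, -0.014], [0.987, -0.163, 0.002], [-0.001, -0.014, -1.0]]
ft_force: [-27.2, 2.3, 20.2]
grip_width: 0.0084
gripper_force: 41.5
```

Emit:
servo_tool --deltas "0 0 -3 0 0 0 0; 0.5 0 0 0 0 0 0; 0.5 0 0 0 0 0 0; 0.5 0 0 0 0 0 0; 0.5 0 0 0 0 0 0; 0.5 0 0 0 0 0 0"

```text
time_s: 15.07
position: [0.6194, -0.0057, 0.0921]
tool_rot: [[0.164, 0.986, -0.002], [0.986, -0.164, 0.0], [0.0, -0.002, -1.0]]
ft_force: [-4.5, 0.6, 1.9]
grip_width: 0.0427
gripper_force: 2.0
```

Emit:
servo_tool --deltas "0.5 0 0 -15 0 0 0; 0.5 0 0 -35 0 0 0; 0.5 0 0 -35 0 0 0; 0.5 0 0 -35 0 0 0; 0.5 0 -35 -20 0 0 0; 0.5 0 -40 0 0 0 0; 0.5 0 -40 0 0 0 0; 0.5 0 -40 0 0 0 0"

```text
time_s: 15.73
position: [0.4656, 0.0198, 0.2324]
tool_rot: [[0.164, 0.986, 0.001], [0.986, -0.164, -0.0], [-0.0, 0.002, -1.0]]
ft_force: [0.0, 0.4, 0.6]
grip_width: 0.0426
gripper_force: 0.0
```

Emit:
servo_tool --deltas "0.5 30 -25 0 0 0 0; 0.5 30 -25 0 0 0 0; 0.5 30 -25 0 0 0 0; 0.5 30 0 0 0 0 0; 0.5 30 0 0 0 0 0; 0.5 0 0 0 0 0 0; 0.5 0 0 0 0 0 0"

```text
time_s: 16.32
position: [0.4179, 0.181, 0.2322]
tool_rot: [[0.162, 0.987, 0.001], [0.987, -0.162, 0.0], [0.0, 0.001, -1.0]]
ft_force: [0.1, -0.1, -0.0]
grip_width: 0.0428
gripper_force: 0.0
```

```bash
python3 - <<'E'
from h import *
np.set_printoptions(precision=4,suppress=True)
p=env.get_image("top");save(p,"top3")
d=p["depth"];K=p["camera_matrix"];T=np.linalg.inv(p["world_to_cam"])
v,u=np.mgrid[:384,:512]
W=(np.stack([(u-K[0,2])/K[0,0]*d,(v-K[1,2])/K[1,1]*d,d],-1))@T[:3,:3].T+T[:3,3]
W=W[130:205,195:345].reshape(-1,3)
Q=W[(abs(W[:,2]-.136)<.004)&(W[:,0]<.72)];print(Q.mean(0),len(Q))
for o in ["scissors","tape_roll","bracket","pen"]:
    r=env.spot_point(o,p)
    if r: print(o,px2w(p,*r[0]["uv"],z=0.))
o=env.observe();print(o["time_s"],o["position"])
E
```

```text
[ 0.67   -0.0134  0.1357] 741
scissors [ 0.552  -0.2836  0.    ]
tape_roll [0.7347 0.223  0.    ]
bracket [0.5472 0.2202 0.    ]
pen [ 0.6234 -0.1917  0.    ]
16.5667 [0.4179 0.1791 0.2323]
```

View pics/top3.png

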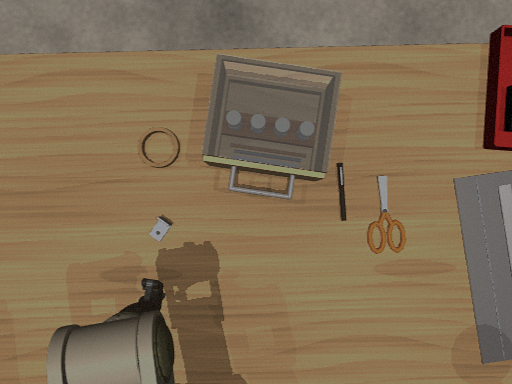

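The picture shows the tray shut, with the panel at x 0.670 as at the start. Four sticks stand in their row at (234–307, 118–128), and the bystanders have not moved.

```bash
python3 -c "
from rig import env
print(env.close_job())"
```

```text
the job is handed in; nothing more can be done
None
```

The job is handed in: I pulled the tray to its stop, pressed both raised caps home (all four tops then measured 118 mm) and pushed the tray fully shut, with all four sticks upright and the bench items where they were, about 17 s in all.

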